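# Close the jeweller's mould and set its thumbscrew

### The job

Fold the open upper half of the hinged wax mould down until its edges sit flush on the lower half. Then turn the thumbscrew at its front clockwise until it seats, back it off a quarter turn so the mould can vent, and finish still gripping the thumbscrew there with the mould shut; leave the screwdriver, loupe and dish where they are.

Things in the scene. Friction and masses are not known exactly. Their poses are not given: they have to be found in the camera images.
- mould: Mould's fixed lower half: aluminium half-shell 100 x 120 x 24 mm on a dark steel foot 190 x 140 x 12 mm. Origin on the table under the half-shell's centre; x from the front (thumbscrew side, toward the robot) to the back (hinge side), y left, z up. The half-shells span x -50 to 50, y -60 to 60 mm and meet at z = 36 mm. Turned by up to 0.45 rad.
- hinge (a point): Middle of the fixed hinge axis, at (50, 0, 36) mm in the mould's frame; the axis runs along the mould's y. Stiff hinge, about 0.35 N m friction: the upper half stays at any angle.
- upper_half (a joint): Opening angle of the upper half (0.25 kg aluminium half-shell, 100 from the hinge x 120 x 16 mm), rad: 0 = shut, flush on the lower half (firm stop); starts 0.5 to 1.1, opens upward and to the back. Shut, its flat outer face is at z = 52 mm. Pressing near its front edge with 1 to 6 N closes it; once shut, a lift of about 4 N at the thumbscrew reopens it.
- press_left (a point): Point on the outer face of the upper half, near its front left corner, good for pressing it shut: 85 mm forward of the hinge, 46 mm to the left of the middle, 16 mm above the parting plane when shut. Moves with the upper half; its z is the outward normal of the face.
- press_right (a point): The same near the front right corner (46 mm to the right of the middle).
- thumbscrew (a joint): Turn of the thumbscrew, rad: 0 = seated (firm stop), grows as it is loosened (anticlockwise from above, mould shut); 1.571 = a quarter turn off. Starts at 0.9 to 2.4. Takes about 0.06 N m and stays where left; it does not rise or sink. At 0 its bar lies along the mould's x (front to back), at 1.571 along y (crosswise).
- thumb_bar: The thumbscrew's flat steel grip bar, 44 long x 10 thick x 30 mm tall, on a 14 mm stem on a tab at the front of the upper half, and moving with it. Origin at the centre of the bar's underside on the screw's axis; x along its length, y through its thickness, z along the screw. Mould shut: origin at (-68, 0, 62) mm in the mould's frame, so the bar stands 62 to 92 mm up, above the rest of the mould.
- screwdriver: Loose screwdriver, 150 mm long, lying on the desk beside the mould; not to be moved. Origin under its middle.
- loupe: Loose black eye loupe, 36 mm diameter, 34 mm tall, standing on the desk beside the mould; not to be moved. Origin at the centre of its underside.
- dish: Loose white dish, 70 mm diameter, 22 mm tall, beside the mould; not to be moved. Origin at the centre of its underside.
Things that resemble listed ones, but are neither listed nor needed, are in the scene too. Of the things like the mould, leave any that is yellow; of the rest the larger one is meant.

How it is judged:
By the outcome, as a careful person would: the job done as asked, in the order asked, and still so for the second after the job is handed in, while the arm keeps its last pose, push and grip.
It also fails if it takes over 69 s, if anything falls off the work surface, if the arm or the gripper's body presses on something with over 40 N, if the wrist force passes 120 N, or if a joint passes its speed limit or range.

### The arm

A 6-joint arm with a two-finger parallel gripper is mounted at the origin on the work surface. World frame = base frame: x ahead of the robot, y to its left, z up, the work surface at z = 0. Lengths are in m, angles in rad, forces in N, time in s.
With the tool pointing down it reaches from about 0.3 to 0.75 m from the base axis. Payload 8.5 kg.
Tool frame: the origin (TCP) lies between the finger pads; the fingertips stand 11 mm ahead of it and the grasp point (between the pads) lies 8 mm behind it; x points along the fingers, z is the direction in which the jaws open and shut, and the axes are right-handed (so a half turn about x gives the same grasp; the last joint's range is limited). The gripper opens to 85 mm and grips with 20 to 120 N. Pads are 22 mm wide; open, the fingers measure 114 mm over their backs; the gripper's body (76 mm by 85 mm) begins 54 mm behind the grasp point. The pads swing forward as they close: fully open they stand 13 mm farther back than shut.
Start: joints at [1.084, 0.381, 1.297, -0, 1.464, -0.215], TCP at [0.148, 0.53, 0.242] pointing down, gripper open.
Joint ranges: [-3.11, 3.11], [-0.89, 2.33], [0.22, 2.48], [-1.42, 4.56], [0.17, 2.85], [-2.88, 2.88]. Speed limits (rad/s): [2.39, 2.39, 3.14, 3.14, 3.14, 3.14].

### API

Orientations are given as [roll, pitch, yaw] about the fixed x, y, z axes, in that order (R = Rz(yaw) Ry(pitch) Rx(roll)).
In Python, from cell import manip, cams, job_done gives the robot as it stands.
- The arm moves only by the tool arm_command, never from a script. Its argument "plan" is a list of rows, each a list of 2 entries, a list of its own where there are three numbers: the shift along the tool's x, y, z in m, then the turn about the tool's x in degrees. In form: [[[tx, ty, tz], twist], ...]. A call has 1 to 10 rows; each row shifts and turns the commanded pose from where the row before left it, along the tool's axes as they then stand; what a row does not reach is not made up. A row lasts 1/12 s, in which the tool goes at most 41.7 mm and 7.16 degrees, less where a joint would pass 70% of its speed; a pose out of reach is approached as far as the arm can. A call is refused whole if a number of a shift passes 0.0417 or a number of a turn 7.16, either way. A call with a gripper value outside its range is refused whole. "jaw" is the opening, from 0 (shut) to 1 (fully open), set as the call begins (left out, the last holds). The fingers move at their own pace and stop on an object; the grip force is fixed at half the most. Time passes only in rows, so rows that do not move let the fingers close. It gives the time, the measured TCP pose, the force and the opening at its end, in the units of the state.
- manip.observe(): the state, without advancing time (a new reading comes with each control period).
- cams.read_camera(name): name is "scene" or "top" or "wrist"; returns a dict with "img" (420x560x3 uint8, red, green, blue), "z_map" (420x560 float32, m along the optical axis (not along the pixel's ray), 0 where there is no reading), "fx", "fy", "cx", "cy" (pixels), "extrinsics" (4x4, takes a point from world to camera coordinates). Camera axes: x right, y up, looking along -z (the intrinsics and any distortion apply to the point x, -y, -z); pixel columns grow to the right and rows downward; lengths in m; the calibration is good to about 2 mm. A picture is of the moment at which its call begins.
- job_done(): hands the job in, once; it reports no verdict.
The state is a dict: "time": time; "joints": joint angles; "qd": joint speeds; "joint_efforts": joint torques, N m; "tool_pos": TCP position; "tcp_rot": TCP orientation; "contact_force": force on the tool from outside, world axes, zero at the start; "torque": the same for the moment, N m; "gripper_width": opening from 0.0 (shut) to 1.0 (fully open).
Only numpy, scipy, OpenCV 4.12 (cv2) and the standard library are available. Lean on these libraries where they do the work, as an engineer would, in place of code of your own. Each camera call takes 0.05 s, during which the arm holds its last target. There are 200 camera calls.

## Working session

There is one attempt and no reset: what is moved stays moved. The work goes in short steps, Python scripts to look and compute and a tool call to move; the robot and the scene stay as the last step left them, time stands still between calls to the robot, and variables do not carry over. Pictures are saved under pics/ and viewed, about 8 in all and at most 12, crops included, and the job is handed in when it is done.

Besides the shell and the picture viewer there is one more tool, called after "Emit:" in YAML: its name, and indented under it one key for each argument. arm_command: Moves the arm, as the interface text tells. Its arguments: {"type":"object","properties":{"plan":{"type":"array","items":{"type":"array"}},"jaw":{"type":"number"}},"required":["plan"]}

```bash
mkdir -p pics; ls; cat > h.py <<'E'
import numpy as np, cv2
from cell import manip, cams, job_done
def grab(n,save=None):
    c=cams.read_camera(n)
    if save: cv2.imwrite('pics/'+save,c['img'][:,:,::-1])
    return c
def cloud(c):
    z=c['z_map']; v,u=np.mgrid[:z.shape[0],:z.shape[1]]
    p=np.stack([(u-c['cx'])/c['fx']*z,-(v-c['cy'])/c['fy']*z,-z,np.ones_like(z)],-1)
    w=p@np.linalg.inv(c['extrinsics']).T
    w[z==0]=np.nan
    return w[...,:3]
E
python3 - <<'E'
from h import *
a=grab('top'); b=grab('scene')
np.savez('t0.npz',top=cloud(a),scene=cloud(b),ti=a['img'],si=b['img'])
cv2.imwrite('pics/a.png',a['img'][:,:,::-1]);cv2.imwrite('pics/b.png',b['img'][:,:,::-1])
print(a['extrinsics'],{k:a[k] for k in a if k not in('img','z_map','extrinsics')});print(manip.observe())
E
```

```text
pics
[[-0.0259179  -0.99950894 -0.01761098  0.0596746 ]
 [ 0.98867162 -0.02823428  0.14741524 -0.55120234]
 [-0.14784008 -0.01359078  0.98891789 -1.08172231]
 [ 0.          0.          0.          1.        ]] {'fx': 450.4917770315986, 'fy': 450.4917770315986, 'cx': 277.1320729059671, 'cy': 213.74791915916623}
{'time': 0.1, 'joints': array([ 1.08372686e+00,  3.81145549e-01,  1.29817989e+00,  1.73897238e-05,
        1.46360840e+00, -2.15297291e-01]), 'qd': array([-0.0021156 , -0.00054495, -0.00127579, -0.00090876,  0.00160074,
        0.00024897]), 'joint_efforts': array([ 3.39805498e-03, -4.49217832e+01, -2.31655866e+01, -2.13222356e-04,
        3.63248633e-03, -3.35136633e-05]), 'tool_pos': array([0.14751645, 0.52958451, 0.24176614]), 'tcp_rot': array([ 2.91340649,  1.56945502, -2.07075655]), 'contact_force': array([ 0.55469736, -0.73509882, -0.48877052]), 'torque': array([-0.04821172, -0.00969988, -0.01159579]), 'gripper_width': 1.0037775527462953}
```

View pics/a.png

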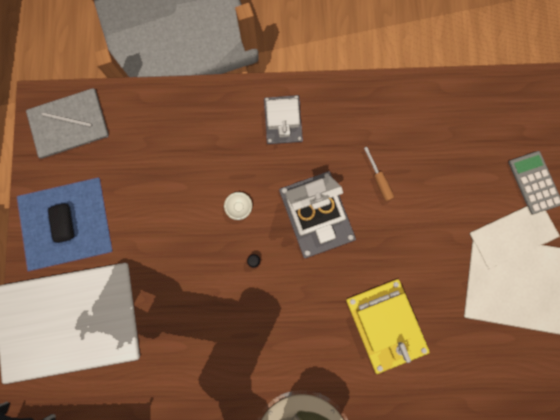

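View pics/b.png

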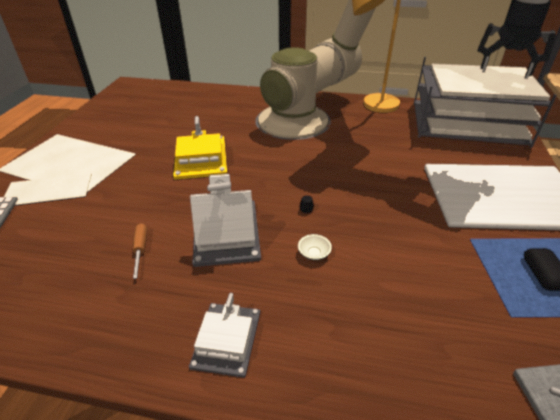

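```bash
python3 - <<'E'
from h import *
d=np.load('t0.npz');im=d['ti'][160:270,260:400];cv2.imwrite('pics/c.png',cv2.resize(im[:,:,::-1],None,fx=5,fy=5,interpolation=cv2.INTER_CUBIC))
T=d['top']
for v in range(172,262,5):
    print(v,*['%d,%d,%d'%tuple(np.nan_to_num(T[v,u])*1000) for u in range(280,360,8)])
for n,(u,v) in dict(mould=(318,212),small=(284,118),yellow=(388,325),loupe=(254,260),dish=(238,206),sd=(382,182)).items(): print(n,T[v,u])
S=d['scene']
for v in range(175,262,6):
    print(v,*['%d,%d,%d'%tuple(np.nan_to_num(S[v,u])*1000) for u in range(190,262,8)])
E
```

```text
172 668,34,1 669,13,-2 668,-7,-1 667,-27,1 665,-48,5 666,-69,0 663,-89,7 664,-111,0 664,-132,0 663,-153,0
177 656,35,-1 654,14,1 654,-6,-1 653,-27,0 650,-47,13 650,-68,10 640,-84,50 651,-111,0 649,-131,3 649,-152,1
182 643,35,-2 641,14,1 640,-6,2 638,-26,8 601,-36,173 603,-54,165 620,-81,82 616,-98,97 638,-131,-5 636,-151,0
187 628,35,1 625,15,14 625,-5,13 614,-23,59 592,-36,165 592,-54,161 602,-77,111 597,-94,130 624,-130,0 623,-151,0
192 613,36,11 604,16,54 600,-3,71 596,-21,89 582,-36,158 582,-54,155 586,-75,128 587,-94,124 611,-130,-2 610,-150,-1
197 601,36,5 586,16,81 582,-1,102 578,-20,119 575,-37,131 571,-54,153 575,-75,126 591,-104,37 597,-129,-1 597,-150,-1
202 589,36,-2 586,16,13 565,0,129 565,-19,127 561,-36,148 558,-53,159 558,-71,156 579,-103,34 584,-128,0 584,-149,-3
207 576,37,-2 574,16,9 554,0,126 568,-23,33 567,-43,37 567,-63,32 567,-83,33 567,-103,28 571,-128,0 571,-149,-5
212 562,37,3 560,17,12 556,-2,32 0,0,0 555,-42,32 555,-63,31 554,-82,33 553,-102,34 557,-126,7 557,-148,0
217 549,38,1 549,17,0 543,-2,37 543,-22,34 542,-42,34 542,-62,32 542,-82,30 540,-101,37 54
[... 1975 characters left out ...]
5,-3,12
223 541,-146,1 620,-86,81 617,-70,81 614,-55,81 607,-40,77 605,-24,78 600,-9,77 594,5,74 527,2,14
229 558,-140,0 628,-84,72 625,-69,72 618,-55,68 615,-39,68 611,-23,68 604,-9,63 603,7,65 542,6,10
235 577,-132,0 633,-84,61 629,-69,59 624,-54,58 622,-38,58 617,-23,56 613,-7,56 608,7,53 604,23,53
241 594,-126,-1 639,-84,49 636,-68,49 631,-53,47 628,-37,47 620,-23,42 617,-7,42 609,7,37 595,19,26
247 610,-120,-3 630,-91,22 625,-75,20 622,-59,20 617,-43,18 610,-28,14 605,-12,12 601,3,11 599,20,13
253 629,-113,-1 636,-91,10 632,-74,9 631,-57,12 627,-41,10 624,-24,11 619,-9,9 618,7,11 619,25,15
259 644,-107,-2 655,-83,13 651,-67,13 646,-52,10 641,-37,8 639,-20,10 638,-3,11 634,11,10 627,26,6
```

View pics/c.png

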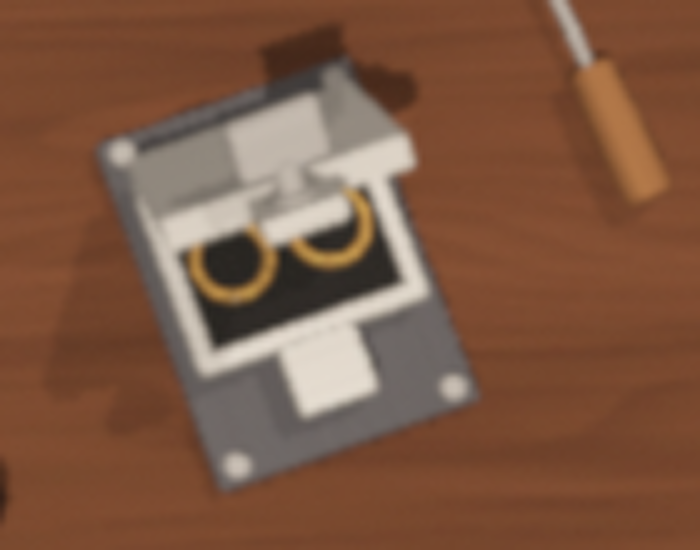

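```bash
cat >> h.py <<'E'
def locate(S, region):
    """fit outer-face plane of the upper half; returns yaw, angle, hinge position, residual"""
    v0,v1,u0,u1=region
    P=S[v0:v1,u0:u1].reshape(-1,3); P=P[np.isfinite(P).all(1)]
    P=P[(P[:,2]>45)|True]
    c=np.median(P,0)
    for it in range(8):
        c=P[k].mean(0) if it else P.mean(0); Q=(P[k] if it else P)-c
        n=np.linalg.svd(Q,full_matrices=False)[2][2]; n*=np.sign(n[2])
        k=abs((P-c)@n)<(0.006 if it<4 else 0.003)
    yaw=np.arctan2(n[1],n[0]); ang=np.arctan2(np.hypot(n[0],n[1]),n[2])
    return n,c,yaw,ang,k.mean(),P[k]
E
python3 - <<'E'
from h import *
d=np.load('t0.npz');S=d['scene'];T=d['top']
n,c,yaw,ang,f,_=locate(S,(197,238,203,246))
print(n,c,yaw,ang,f)
# all points on plane around
P=S[150:275,160:280].reshape(-1,3);P=P[np.isfinite(P).all(1)]
I=P[(abs((P-c)@n)<.004)&(P[:,2]>.035)]
ex=np.array([np.cos(yaw),np.sin(yaw)]);ey=np.array([-ex[1],ex[0]])
y=I[:,:2]@ey; print('y pct',np.percentile(y,[0,1,2,50,98,99,100]))
s=I@np.array([-np.cos(ang)*ex[0],-np.cos(ang)*ex[1],np.sin(ang)]); print('s pct',np.percentile(s,[0,1,2,98,99,100]))
ym=np.mean(np.percentile(y,[1,99]))
# hinge: (h-c).n=-0.016 with h=(hx*ex+ym*ey, .036)
cx=c[:2]@ex; hx=cx+(-0.016-(0.036-c[2])*n[2])/np.hypot(n[0],n[1])
print('hinge',hx*ex+ym*ey,'mould',(hx-.05)*ex+ym*ey,'len from hinge',np.percentile(s,99)-(-np.cos(ang)*hx+np.sin(ang)*.036))
# top: foot/shell points in hinge frame
M=(hx-.05)*ex+ym*ey
P=T[165:265,270:365].reshape(-1,3);P=P[np.isfinite(P).all(1)]
X=(P[:,:2]-M)@ex;Y=(P[:,:2]-M)@ey;Z=P[:,2]
k=(Z>.006)&(Z<.018);print('foot',np.percentile(X[k],[1,99]),np.percentile(Y[k],[1,99]))
k=(Z>.028)&(Z<.04);print('shell',np.percentile(X[k],[1,5,99]),np.percentile(Y[k&(X>-.04)],[1,99]),Y[k&(X<-.06)].mean())
# bar points above tab
n3=n; 
P=np.concatenate([S[150:200,195:250].reshape(-1,3),T[170:215,300:345].reshape(-1,3)])
dd=(P-c)@n;k=(dd>.012)&(dd<.045);P=P[k]
e1=np.array([-np.cos(ang)*ex[0],-np.cos(ang)*ex[1],np.sin(ang)])
H=np.array([*(hx*ex+ym*ey),.036])
q=np.c_[-(P-H)@e1,(P[:,:2]-H[:2])@ey,(P-H)@n]*1000
print(len(q));np.set_printoptions(suppress=True,precision=1)
hi=q[q[:,2]>30];print(len(hi),hi[::max(1,len(hi)//40)])
E
```

```text
[0.82728608 0.27413513 0.49035464] [ 0.60184608 -0.03739235  0.08919895] 0.31997961771596684 1.0582997001670384 0.9731735159817352
y pct [-0.28754998 -0.28611305 -0.28483346 -0.22769482 -0.1699627  -0.16862297
 -0.16738919]
s pct [-0.25415426 -0.2480985  -0.24713328 -0.12341652 -0.11864072 -0.1136452 ]
hinge [ 0.61363859 -0.03618646] mould [ 0.5661765  -0.05191382] len from hinge 0.13003043616846888
foot [-0.10670728  0.08186855] [-0.07085397  0.06870755]
shell [-0.08466927 -0.07633374  0.02120374] [-0.06014694  0.05857655] -0.0006132258230519644
436
412 [[-123.7   17.3   34.4]
 [-123.1   11.6   42. ]
 [-122.4   -3.6   42.6]
 [-122.4   15.7   55.3]
 [-122.3   -6.7   55.5]
 [-121.1   11.9   57.6]
 [-120.8  -12.5   55.3]
 [-119.2    6.    53.7]
 [-119.4  -18.2   55.3]
 [-118.1    0.4   56.4]
 [-116.4   18.9   55.1]
 [-116.6   -5.4   56.3]
 [-115.    13.1   55.6]
 [-114.7   -7.5   54.6]
 [-113.8  -20.7   54.3]
 [-111.8  -19.    54.6]
 [  58.   -20.8   30.4]
 [  57.    -1.5   32. ]
 [-118.   -23.    53. ]
 [-118.1   -2.3   55.8]
 [-112.7    4.    54.1]
 [-122.5  -16.1   49.5]
 [-120.7   -0.7   52.2]
 [-119.3  -22.4   43.8]
 [-122.2   -1.9   49.7]
 [-120.3   19.9   54.8]
 [-123.6   -1.1   48. ]
 [-124.5   21.    54. ]
 [-124.7   -0.3   46.1]
 [-122.6  -22.1   37.4]
 [-123.2    2.3   44.2]
 [-122.4  -19.4   35.9]
 [-122.7    2.9   41.8]
 [-120.9  -19.    33.1]
 [-123.9    3.7   40. ]
 [-124.2  -17.8   32.1]
 [-124.5    2.3   37.2]
 [-125.4   18.1   40.9]
 [-123.7   -3.6   32.2]
 [-122.7    7.7   33.6]
 [-126.3   13.1   34.3]
 [-125.4   20.7   31.9]]
```

```bash
cat >> h.py <<'E'
YAW=0.32; M=np.array([.5662,-.0519]); EX=np.array([np.cos(YAW),np.sin(YAW)]); EY=np.array([-EX[1],EX[0]])
from scipy.spatial.transform import Rotation as Ro
def st():
    o=manip.observe(); R=Ro.from_euler('xyz',o['tcp_rot']).as_matrix()
    return o,R
def report():
    o,R=st(); p=np.array(o['tool_pos']); q=p[:2]-M
    print('t',o['time'],'mould mm',np.round([q@EX*1e3,q@EY*1e3,p[2]*1e3],1),'jawang(mould) deg',np.degrees(np.arctan2(R[1,2],R[0,2])-YAW).round(2),
      'F',np.round(o['contact_force'],1),'T',np.round(o['torque'],3),'w',round(o['gripper_width'],3),'j',np.round(o['joints'],2))
    return o,R
def togo(x,y,z):
    o,R=st(); w=np.array([*(M+x/1e3*EX+y/1e3*EY),z/1e3]); d=R.T@(w-o['tool_pos'])
    print('togo tool mm',(d*1e3).round(1))
E
python3 - <<'E'
from h import *
np.set_printoptions(suppress=True,precision=3)
d=np.load('t0.npz');S=d['scene'];T=d['top']
o,R=report();print(R)
n,c,yaw,ang,f,_=locate(S,(197,238,203,246))
ex,ey=EX,EY
H=np.array([*(M+.05*EX),.036]);e1=np.array([-np.cos(ang)*ex[0],-np.cos(ang)*ex[1],np.sin(ang)])
for W in(S[150:200,195:250],T[170:215,300:345]):
    P=W.reshape(-1,3);q=np.c_[-(P-H)@e1,(P[:,:2]-H[:2])@ey,(P-H)@n]*1000
    k=(q[:,2]>50)&(q[:,0]<-80)&(abs(q[:,1])<30);q=q[k];r=cv2.minAreaRect(q[:,:2].astype(np.float32));b=q[:,:2]-q[:,:2].mean(0)
    v=np.linalg.svd(b)[2][0];print(len(q),r,q.mean(0),'phi',np.degrees(np.arctan2(v[1],v[0]))%180)
for a in(1.058,.8,.5,.2,0):
  print(a,[(50-s*np.cos(a)+16*np.sin(a),36+s*np.sin(a)+16*np.cos(a)) for s in(85,100)])
togo(55,46,200)
E
```

```text
t 0.1 mould mm [-214.5  683.7  241.8] jawang(mould) deg 56.09 F [ 0.6 -0.7 -0.5] T [-0.048 -0.01  -0.012] w 1.004 j [ 1.08  0.38  1.3   0.    1.46 -0.22]
[[-0.001 -0.963  0.268]
 [-0.001  0.268  0.963]
 [-1.     0.    -0.001]]
122 ((-117.56365966796875, 0.2520580291748047), (10.207534790039062, 42.19557571411133), 2.9896037578582764) [-117.867    0.274   55.313] phi 93.92118108666428
68 ((-120.30718231201172, -0.988922119140625), (15.268474578857422, 44.092750549316406), 0.2729136347770691) [-121.792   -1.398   53.759] phi 95.71556856550004
1.058 [(np.float64(22.239671722913045), np.float64(117.9168125231223)), (np.float64(14.880434514139454), np.float64(130.98745243496296))]
0.8 [(np.float64(2.2576271598833078), np.float64(108.12257507601409)), (np.float64(-8.192973480324175), np.float64(118.88291643950693))]
0.5 [(np.float64(-16.923709143014435), np.float64(90.79249177160321)), (np.float64(-30.08744757137002), np.float64(97.98387485066627))]
0.2 [(np.float64(-30.126949823784557), np.float64(68.56795836304006)), (np.float64(-44.82794849140318), np.float64(71.54799832496599))]
0 [(np.float64(-35.0), np.float64(52.0)), (np.float64(-50.0), np.float64(52.0))]
togo tool mm [  42.1 -579.4 -378.8]
```

Emit:
arm_command:
  plan:
    - [[0,-0.029,-0.019],0]
    - [[0,-0.029,-0.019],0]
    - [[0,-0.029,-0.019],0]
    - [[0,-0.029,-0.019],0]
    - [[0,-0.029,-0.019],0]
    - [[0,-0.029,-0.019],0]
    - [[0,-0.029,-0.019],0]
    - [[0,-0.029,-0.019],0]
    - [[0,-0.029,-0.019],0]
    - [[0,-0.029,-0.019],0]
  jaw: 0

```text
time: 0.93
tool_pos: [0.3767, 0.2674, 0.2422]
tcp_rot: [2.15, 1.57, -2.834]
contact_force: [0.9, 0.5, -0.3]
gripper_width: 0.004
```

Emit:
arm_command:
  plan:
    - [[0,-0.029,-0.019],0]
    - [[0,-0.029,-0.019],0]
    - [[0,-0.029,-0.019],0]
    - [[0,-0.029,-0.019],0]
    - [[0,-0.029,-0.019],0]
    - [[0,-0.029,-0.019],0]
    - [[0,-0.029,-0.019],0]
    - [[0,-0.029,-0.019],0]
    - [[0,-0.029,-0.019],0]
    - [[0,-0.029,-0.019],0]

```text
time: 1.77
tool_pos: [0.6051, 0.0065, 0.2419]
tcp_rot: [1.596, 1.57, 2.895]
contact_force: [0.1, 0.7, 1.0]
gripper_width: 0.001
```

Emit:
arm_command:
  plan:
    - [[0,0,0],7]
    - [[0,0,0],7]
    - [[0,0,0],7]
    - [[0,0,0],7]
    - [[0,0,0],7]
    - [[0,0,0],7]
    - [[0,0,0],7]
    - [[0,0,0],3]
    - [[0,0,0],0]

```text
time: 2.52
tool_pos: [0.6042, 0.0081, 0.2419]
tcp_rot: [2.575, 1.57, 2.964]
contact_force: [0.2, 0.2, 0.7]
gripper_width: 0.0
```

```bash
python3 -c "
from h import *
report();togo(52,46,128)"
```

```text
t 2.5167 mould mm [ 54.9  45.  241.9] jawang(mould) deg 3.99 F [0.2 0.2 0.7] T [0.003 0.023 0.024] w 0.0 j [-0.18  0.48  1.14 -0.    1.53 -0.57]
togo tool mm [113.9   1.2  -2.8]
```

Emit:
arm_command:
  plan:
    - [[0.035,0,-0.004],0]
    - [[0.035,0,-0.004],0]
    - [[0.035,0,-0.005],0]
    - [[0.001,0,-0.006],0]
    - [[0.001,0,-0.006],0]
    - [[0.004,0,-0.007],0]
    - [[0.004,0,-0.007],0]
    - [[0.004,0,-0.007],0]
    - [[0,0,0],0]

```text
time: 3.27
tool_pos: [0.5613, -0.01, 0.1245]
tcp_rot: [-0.794, 1.569, -0.402]
contact_force: [1.1, -0.1, 1.3]
gripper_width: -0.003
```

```bash
python3 -c "
from h import *
report();grab('scene','d.png')
i=cv2.imread('pics/d.png')[120:290,150:330];cv2.imwrite('pics/d2.png',cv2.resize(i,None,fx=4,fy=3.4))"
```

```text
t 3.2667 mould mm [  8.5  41.3 124.5] jawang(mould) deg 4.09 F [ 1.1 -0.1  1.3] T [-0.013 -0.017 -0.047] w -0.003 j [-0.23  0.51  1.45 -0.    1.18 -0.62]
```

View pics/d2.png

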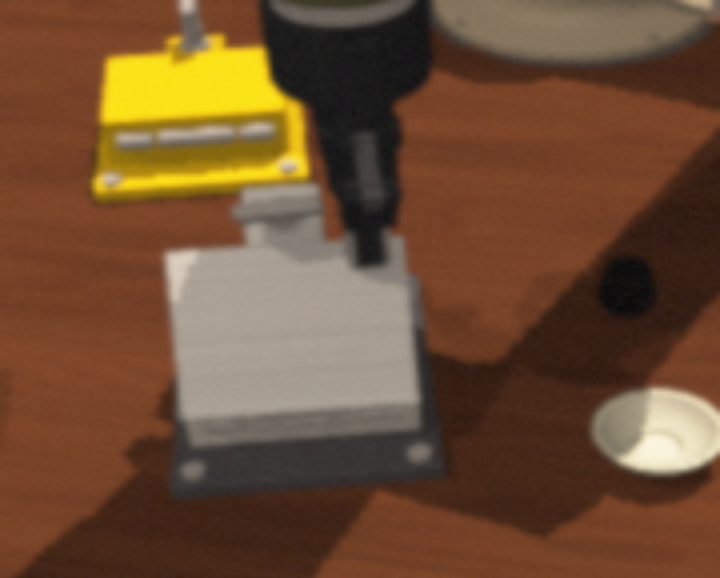

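The fingers (crop ~370,260) lie on the lid's outer face near the front left corner and the lid has moved down. Continuing the arc.

Emit:
arm_command:
  plan:
    - [[0.0065,0.002,-0.0065],0]
    - [[0.0065,0.002,-0.0065],0]
    - [[0.0065,0.002,-0.0065],0]
    - [[0.0065,0.001,-0.004],0]
    - [[0.0065,0.001,-0.004],0]
    - [[0.0065,0,-0.004],0]
    - [[0.0065,0,-0.002],0]
    - [[0.005,0,-0.002],0]
    - [[0,0,0],0]

```text
time: 4.07
tool_pos: [0.5248, -0.0154, 0.0714]
tcp_rot: [2.423, 1.567, 2.814]
contact_force: [-0.2, -0.5, -0.3]
gripper_width: 0.006
```

```bash
python3 -c "
from h import *
report()"
```

```text
t 4.0667 mould mm [-27.8  47.6  71.4] jawang(mould) deg 4.08 F [-0.2 -0.5 -0.3] T [ 0.033  0.019 -0.007] w 0.006 j [-0.26  0.53  1.61  0.    1.01 -0.65]
```

Emit:
arm_command:
  plan:
    - [[0.002,0,0],0]
    - [[0.002,0,0],0]
    - [[0.002,0,0],0]
    - [[0.0015,0,0],0]
    - [[0,0,0],0]

```text
time: 4.48
tool_pos: [0.5259, -0.0156, 0.065]
tcp_rot: [2.288, 1.57, 2.68]
contact_force: [-0.2, -0.4, -0.5]
gripper_width: -0.0
```

Emit:
arm_command:
  plan:
    - [[0.001,0,0],0]
    - [[0.001,0,0],0]
    - [[0,0,0],0]

```text
time: 4.73
tool_pos: [0.5259, -0.0157, 0.0632]
tcp_rot: [1.533, 1.571, 1.924]
contact_force: [-0.7, -0.2, 0.5]
gripper_width: -0.001
```

```bash
cat >> h.py <<'E'
def lid(c=None):
    P=[]
    for nm in('scene','top'):
        W=cloud(grab(nm)).reshape(-1,3);W=W[np.isfinite(W).all(1)]
        X=(W[:,:2]-M)@EX;Y=(W[:,:2]-M)@EY
        k=(X>-.045)&(X<.04)&(Y>-.055)&(Y<.01)&(W[:,2]>.03)&(W[:,2]<.075)
        if k.sum()<50: print(nm,k.sum());continue
        A=np.c_[X[k],Y[k],np.ones(k.sum())];s=np.linalg.lstsq(A,W[k,2],rcond=None)[0]
        r=abs(A@s-W[k,2])<.004;s=np.linalg.lstsq(A[r],W[k,2][r],rcond=None)[0]
        print(nm,k.sum(),'angle',-s[0],'side',s[1],'z mid mm',s[2]*1e3)
E
python3 -c "
from h import *
report();lid();grab('scene','e.png')
i=cv2.imread('pics/e.png')[120:290,150:330];cv2.imwrite('pics/e2.png',cv2.resize(i,None,fx=4,fy=3.4))"
```

```text
t 4.7333 mould mm [-26.8  47.1  63.2] jawang(mould) deg 4.09 F [-0.7 -0.2  0.5] T [-0.014 -0.017 -0.015] w -0.001 j [-0.25  0.54  1.61  0.    0.98 -0.65]
scene 798 angle 0.002053491633112351 side -0.000883540193142858 z mid mm 51.42399805316312
top 15
```

View pics/e2.png

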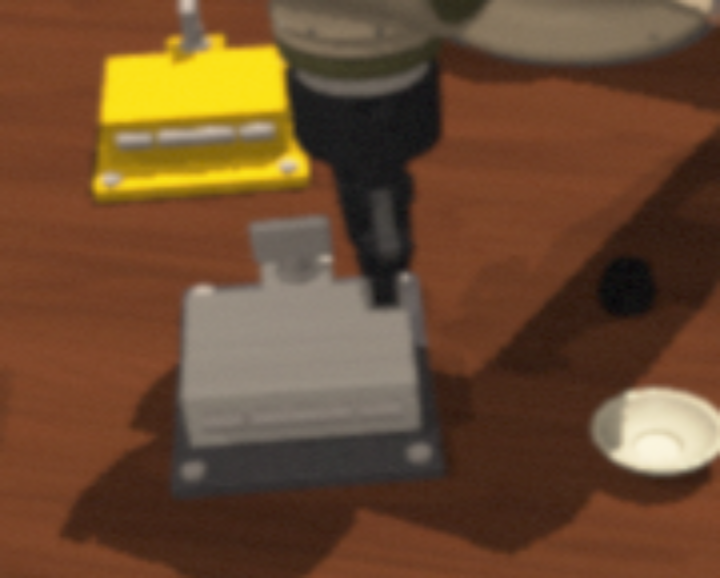

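The lid appears flat, angle ≈ 0.002 with its face at 51.4 mm. I'll press until there's force, to confirm the stop.

Emit:
arm_command:
  plan:
    - [[0.0007,0,0],0]
    - [[0.0007,0,0],0]
    - [[0,0,0],0]

```text
time: 5.13
tool_pos: [0.5262, -0.0157, 0.063]
tcp_rot: [-0.64, 1.57, -0.249]
contact_force: [-2.9, 0.7, 11.5]
gripper_width: -0.001
```

Emit:
arm_command:
  plan:
    - [[0.0007,0,0],0]
    - [[0.0005,0,0],0]
    - [[0,0,0],0]

```text
time: 5.38
tool_pos: [0.5262, -0.0157, 0.0629]
tcp_rot: [-0.697, 1.569, -0.305]
contact_force: [-6.7, 0.8, 22.8]
gripper_width: -0.002
```

Emit:
arm_command:
  plan:
    - [[-0.005,0,0],0]
    - [[-0.025,0,0],0]
    - [[-0.04,0,0],0]
    - [[-0.035,0,0],0]
    - [[0,0,0],0]
    - [[0,0,0],0]
  jaw: 1

```text
time: 5.88
tool_pos: [0.5266, -0.0158, 0.1673]
tcp_rot: [-0.636, 1.567, -0.245]
contact_force: [-1.0, 1.6, 0.3]
gripper_width: 0.844
```

```bash
cat >> h.py <<'E'
def bar(zlo=.078):
    for nm in('scene','wrist','top'):
        c=grab(nm);W=cloud(c).reshape(-1,3)
        X=((W[:,:2]-M)@EX)*1e3;Y=((W[:,:2]-M)@EY)*1e3
        k=(W[:,2]>zlo)&(W[:,2]<.1)&(np.hypot(X+68,Y)<30)
        print(nm,k.sum())
        if k.sum()<30: continue
        q=np.c_[X[k],Y[k]].astype(np.float32);print(cv2.minAreaRect(q),'zmax',np.percentile(W[k,2],98)*1e3)
        b=q-q.mean(0);v=np.linalg.svd(b,full_matrices=False)[2][0];print('   mean',q.mean(0),'phi',np.degrees(np.arctan2(v[1],v[0]))%180)
E
python3 -c "
from h import *
report();lid();bar();grab('wrist','f.png')"
```

```text
t 5.8833 mould mm [-26.2  46.7 167.3] jawang(mould) deg 4.1 F [-1.   1.6  0.3] T [ 0.036  0.005 -0.012] w 0.844 j [-0.25  0.41  1.49  0.    1.24 -0.65]
scene 802 angle 1.878112388489956e-05 side 0.004497832630780109 z mid mm 51.5657010997314
top 1
scene 141
((-65.53470611572266, 0.8658542633056641), (12.34195327758789, 42.73277282714844), 0.8140343427658081) zmax 92.3294264834403
   mean [-64.08635      0.87545246] phi 93.39892
wrist 1048
((-68.92694854736328, 0.11983108520507812), (10.343563079833984, 43.952938079833984), 3.538132667541504) zmax 93.23418072573811
   mean [-68.00418     2.9389029] phi 93.75823
top 21
```

View pics/f.png

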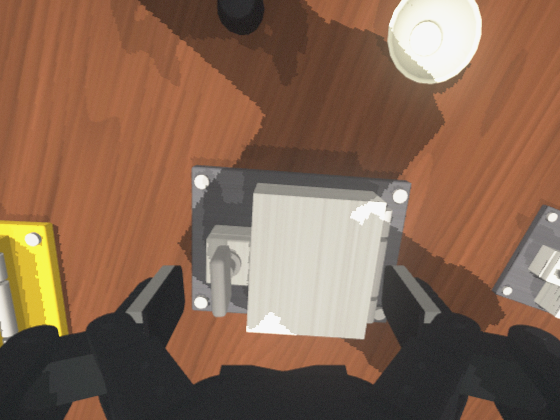

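Emit:
arm_command:
  plan:
    - [[0,-0.0145,-0.0151],0]
    - [[0,-0.0145,-0.0151],0]
    - [[0,-0.0145,-0.0151],0]
    - [[0,0,0],0]
    - [[0.02,0,0],0]
    - [[0.01,0,0],0]
    - [[0,0,0],0]
  jaw: 1

```text
time: 6.77
tool_pos: [0.4998, -0.0725, 0.1335]
tcp_rot: [2.338, 1.566, 2.729]
contact_force: [-1.1, 0.2, -1.1]
gripper_width: 1.0
```

```bash
python3 -c "
from h import *
report();bar();togo(-68.3,0,71);grab('wrist','g.png')"
```

```text
t 6.7667 mould mm [-69.6   1.3 133.5] jawang(mould) deg 4.07 F [-1.1  0.2 -1.1] T [0.022 0.015 0.045] w 1.0 j [-0.38  0.42  1.59  0.    1.14 -0.77]
scene 142
((-65.85003662109375, 0.6961040496826172), (12.407073974609375, 43.13758850097656), 1.750502347946167) zmax 92.86289207877853
   mean [-64.06947      0.59879357] phi 93.40115
wrist 1331
((-68.99732208251953, 0.27762794494628906), (10.005026817321777, 43.2675666809082), 3.3614513874053955) zmax 93.18425029654377
   mean [-69.11537    2.355409] phi 93.18044
top 10
togo tool mm [65.  -0.5  0.1]
```

Emit:
arm_command:
  plan:
    - [[0.02,0,0.0005],0]
    - [[0.02,0,0],0]
    - [[0.015,0,0],0]
    - [[0.0075,0,0],0]
    - [[0,0,0],0]

```text
time: 7.38
tool_pos: [0.5008, -0.0727, 0.0725]
tcp_rot: [2.387, 1.569, 2.779]
contact_force: [-0.1, 0.3, -0.4]
gripper_width: 0.999
```

Emit:
arm_command:
  plan:
    - [[0,0,0],0]
    - [[0,0,0],0]
    - [[0,0,0],0]
    - [[0,0,0],0]
    - [[0,0,0],0]
    - [[0,0,0],0]
    - [[0,0,0],0]
    - [[0,0,0],0]
    - [[0,0,0],0]
    - [[0,0,0],0]
  jaw: 0

```text
time: 8.22
tool_pos: [0.5008, -0.0732, 0.0736]
tcp_rot: [-2.841, 1.57, -2.45]
contact_force: [-4.1, -2.1, 5.6]
gripper_width: 0.106
```

```bash
python3 -c "
from h import *
report();lid();bar(.07);grab('scene','h.png');report()
i=cv2.imread('pics/h.png')[120:290,150:330];cv2.imwrite('pics/h2.png',cv2.resize(i,None,fx=4,fy=3.4))"
```

```text
t 8.2167 mould mm [-68.8   0.4  73.6] jawang(mould) deg 4.09 F [-4.1 -2.1  5.6] T [-0.271  0.714 -0.008] w 0.106 j [-0.38  0.5   1.66 -0.    0.98 -0.77]
scene 795 angle 0.0003405311239185243 side -0.0030926823769392778 z mid mm 51.378654686934325
top 43
scene 175
((-58.16542053222656, 1.3124008178710938), (21.955238342285156, 43.43736267089844), 6.112707614898682) zmax 95.27197150335043
   mean [-57.53496     0.9576831] phi 90.62691
wrist 5078
((-69.59149932861328, 0.6054191589355469), (36.41423034667969, 35.233795166015625), 51.38917922973633) zmax 99.78824731340563
   mean [-69.287544    6.4609566] phi 93.87943
top 0
t 8.5167 mould mm [-68.8   0.4  73.6] jawang(mould) deg 4.09 F [-4.4 -1.8  5.6] T [-0.292  0.623 -0.103] w 0.107 j [-0.38  0.5   1.66 -0.    0.98 -0.77]
```

View pics/h2.png

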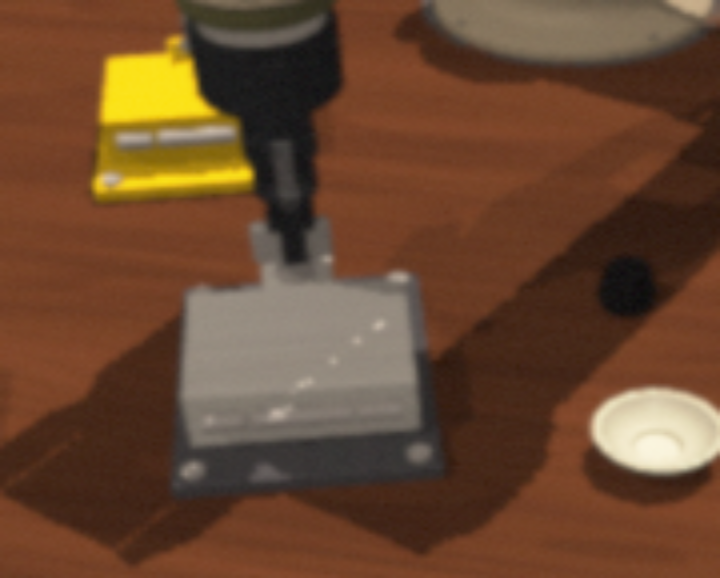

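Emit:
arm_command:
  plan:
    - [[0,0,0],4]
    - [[0,0,0],5]
    - [[0,0,0],5]
    - [[0,0,0],5]
    - [[0,0,0],5]
    - [[0,0,0],5]
    - [[0,0,0],5]
    - [[0,0,0],5]
    - [[0,0,0],5]
    - [[0,0,0],0]

```text
time: 9.35
tool_pos: [0.5012, -0.0732, 0.0736]
tcp_rot: [-0.463, 1.57, -0.842]
contact_force: [-1.2, -1.7, 5.0]
gripper_width: 0.107
```

```bash
python3 -c "
from h import *
report()"
```

```text
t 9.35 mould mm [-68.3   0.2  73.6] jawang(mould) deg -40.08 F [-1.2 -1.7  5. ] T [-0.194  0.41  -0.052] w 0.107 j [-0.38  0.5   1.66 -0.    0.98  0.  ]
```

Emit:
arm_command:
  plan:
    - [[0,0,0],5]
    - [[0,0,0],5]
    - [[0,0,0],5]
    - [[0,0,0],5]
    - [[0,0,0],5]
    - [[0,0,0],5]
    - [[0,0,0],5]
    - [[0,0,0],5]
    - [[0,0,0],4]
    - [[0,0,0],0]

```text
time: 10.18
tool_pos: [0.5016, -0.0735, 0.0736]
tcp_rot: [0.44, 1.569, -0.704]
contact_force: [-1.8, -3.6, 4.8]
gripper_width: 0.108
```

```bash
python3 -c "
from h import *
report()"
```

```text
t 10.1833 mould mm [-68.1  -0.1  73.6] jawang(mould) deg -83.9 F [-1.8 -3.6  4.8] T [-0.571  0.136 -0.038] w 0.108 j [-0.38  0.5   1.66 -0.    0.98  0.77]
```

Emit:
arm_command:
  plan:
    - [[0,0,0],2]
    - [[0,0,0],2]
    - [[0,0,0],0]
    - [[0,0,0],0]

```text
time: 10.52
tool_pos: [0.5016, -0.0735, 0.0736]
tcp_rot: [0.535, 1.569, -0.675]
contact_force: [-0.5, -5.3, 4.6]
gripper_width: 0.11
```

```bash
python3 -c "
from h import *
report()"
```

```text
t 10.5167 mould mm [-68.1  -0.1  73.6] jawang(mould) deg -87.68 F [-0.5 -5.3  4.6] T [-0.701  0.17  -0.026] w 0.11 j [-0.38  0.5   1.66 -0.    0.98  0.83]
```

Emit:
arm_command:
  plan:
    - [[0,0,0],1]
    - [[0,0,0],1]
    - [[0,0,0],0]
    - [[0,0,0],0]

```text
time: 10.85
tool_pos: [0.5016, -0.0735, 0.0736]
tcp_rot: [0.537, 1.569, -0.708]
contact_force: [-1.5, -4.5, 4.9]
gripper_width: 0.103
```

```bash
python3 -c "
from h import *
report()"
```

```text
t 10.85 mould mm [-68.1  -0.2  73.6] jawang(mould) deg -89.67 F [-1.5 -4.5  4.9] T [-0.751  0.122 -0.056] w 0.103 j [-0.38  0.5   1.66 -0.    0.98  0.87]
```

Emit:
arm_command:
  plan:
    - [[0,0,0],1]
    - [[0,0,0],1]
    - [[0,0,0],0]
    - [[0,0,0],0]

```text
time: 11.18
tool_pos: [0.5016, -0.0735, 0.0736]
tcp_rot: [0.431, 1.569, -0.848]
contact_force: [0.4, -4.3, 6.0]
gripper_width: 0.106
```

```bash
python3 -c "
from h import *
report();grab('wrist','w.png')"
```

```text
t 11.1833 mould mm [-68.1  -0.2  73.6] jawang(mould) deg -91.62 F [ 0.4 -4.3  6. ] T [-0.695  0.122  0.379] w 0.106 j [-0.38  0.5   1.66 -0.    0.98  0.9 ]
```

Emit:
arm_command:
  plan:
    - [[0,0,0],1]
    - [[0,0,0],1]
    - [[0,0,0],0]
    - [[0,0,0],0]

```text
time: 11.57
tool_pos: [0.5016, -0.0735, 0.0736]
tcp_rot: [0.316, 1.569, -0.997]
contact_force: [-0.3, -3.9, 5.6]
gripper_width: 0.109
```

```bash
python3 -c "
from h import *
report()"
```

```text
t 11.5667 mould mm [-68.1  -0.2  73.6] jawang(mould) deg -93.54 F [-0.3 -3.9  5.6] T [-0.716  0.149  0.867] w 0.109 j [-0.38  0.5   1.66 -0.    0.98  0.93]
```

Torque rises sharply past -90°, from 0.06 to 0.87 N·m, so the screw is seated. Next I back off 90° from the contact point, 94° commanded.

Emit:
arm_command:
  plan:
    - [[0,0,0],-4]
    - [[0,0,0],-5]
    - [[0,0,0],-5]
    - [[0,0,0],-5]
    - [[0,0,0],-5]
    - [[0,0,0],-5]
    - [[0,0,0],-5]
    - [[0,0,0],-5]
    - [[0,0,0],-5]
    - [[0,0,0],-5]

```text
time: 12.4
tool_pos: [0.5013, -0.0732, 0.0736]
tcp_rot: [-0.219, 1.57, -0.674]
contact_force: [-2.2, -2.8, 6.2]
gripper_width: 0.106
```

Emit:
arm_command:
  plan:
    - [[0,0,0],-5]
    - [[0,0,0],-5]
    - [[0,0,0],-5]
    - [[0,0,0],-5]
    - [[0,0,0],-5]
    - [[0,0,0],-5]
    - [[0,0,0],-5]
    - [[0,0,0],-5]
    - [[0,0,0],-5]
    - [[0,0,0],0]

```text
time: 13.23
tool_pos: [0.5008, -0.0731, 0.0736]
tcp_rot: [-2.914, 1.57, -2.583]
contact_force: [-3.4, -3.3, 8.4]
gripper_width: 0.104
```

```bash
python3 -c "
from h import *
report();lid();report();grab('wrist','i.png');c=grab('top')
W=cloud(grab('wrist')).reshape(-1,3);P=W[np.isfinite(W).all(1)]
X=(P[:,:2]-M)@EX*1e3;Y=(P[:,:2]-M)@EY*1e3
k=(P[:,2]>.08)&(P[:,2]<.097)&(abs(X+68)<12)&(abs(Y)>12.5)&(abs(Y)<30);print(k.sum(),cv2.minAreaRect(np.c_[X,Y][k].astype(np.float32)))
for s in(1,-1):
  m=k&(Y*s>0);print(s,m.sum(),X[m].mean() if m.any() else 0,Y[m].mean() if m.any() else 0)"
```

```text
t 13.2333 mould mm [-68.8   0.5  73.6] jawang(mould) deg 0.61 F [-3.4 -3.3  8.4] T [-0.608  0.695  0.104] w 0.104 j [-0.38  0.5   1.66 -0.    0.98 -0.71]
scene 789 angle 0.00015332087719909987 side -0.0028267366971623104 z mid mm 51.396494755944424
top 44
t 13.3333 mould mm [-68.8   0.4  73.6] jawang(mould) deg 0.36 F [-4.2 -3.2  8.3] T [-0.537  0.616  0.089] w 0.106 j [-0.38  0.5   1.66 -0.    0.98 -0.7 ]
1271 ((-68.44244384765625, 0.6059226989746094), (11.030065536499023, 44.66973114013672), 0.44771718978881836)
1 872 -69.07493240024526 18.2969798924633
-1 399 -68.79614346593566 -16.49484985105097
```

View pics/i.png

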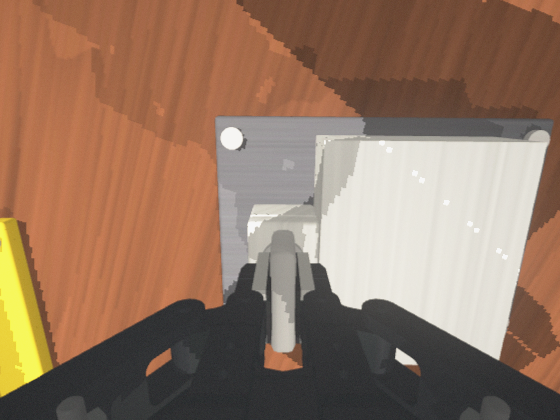

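The wrist picture shows the bar (285,290) held between the pads and lying crosswise, and the lid flat on the lower half. I'll check that the loose items haven't moved, then hand in.

```bash
python3 -c "
from h import *
a=np.load('t0.npz')['si'];b=grab('scene')['img']
for n,(u0,u1,v0,v1) in dict(loupe=(296,318,192,216),dish=(294,336,232,266),sd=(128,150,220,284)).items():
  A,B=[cv2.cvtColor(i[v0:v1,u0:u1],cv2.COLOR_RGB2GRAY).astype(np.float32) for i in(a,b)];print(n,cv2.phaseCorrelate(A,B))
report();print(job_done())"
```

```text
loupe ((0.603352108899557, 0.0901968051054105), 0.5976129728886816)
dish ((0.6305278100115927, 0.015818663718263792), 0.9692656756919107)
sd ((0.10602439909651373, -0.08373947569252493), 0.91895891726017)
t 13.5333 mould mm [-68.8   0.5  73.6] jawang(mould) deg 0.35 F [-4.8 -3.   8.5] T [-0.532  0.626  0.062] w 0.107 j [-0.38  0.5   1.66 -0.    0.98 -0.7 ]
the job is handed in; nothing more can be done
None
```

The mould is shut and the thumbscrew is seated and backed off a quarter turn. The gripper is still holding the thumbscrew. I handed the job in at 13.5 s of the 69 s allowed.

- **Which mould:** I used the larger, grey, open one. The yellow one and the smaller grey one were left alone.
- **Lid:** I folded it down with the closed fingertips. It met the stop at 63 mm TCP height with about 23 N. The last depth check gave an opening angle of about 0.000 rad and the outer face at 51.4 mm, against the 52 mm expected.
- **Thumbscrew:** I gripped the bar and turned it clockwise about 94°. Torque rose sharply past the bar's seated direction, from 0.06 to 0.87 N·m, so it seated. I then backed it off about 90° from that contact.
- **Final pose:** The gripper stands at 0.35° from exactly crosswise and the wrist camera puts the bar at about 0.4°. A light downward press of about 8 N holds the mould shut.
- **Loose items:** The screwdriver, dish and loupe show image shifts of 0.6 px or less. The arm never went near them, so I take this as shadow or noise. The loupe's match was weaker because the arm's shadow now falls near it.
- **Checks that disagreed:** The top camera could not see the lid or the bar past the arm, so the lid angle rests on the scene camera and the felt stop. During the last part of the fold the force read near zero until the stop.

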